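# Lay two breakfast trays from the counter stock

### The job

Make up the two breakfast trays: on the oblong tray stand the pepper mill inside the larger ring and the egg cup with the egg inside the smaller ring; on the round tray stand the coffee mug inside the larger ring and the small jam jar inside the smaller ring. Each must stand upright and flat on the tray floor, its foot wholly within its ring; tip nothing over, and leave the big jar, the sugar pot and the empty egg cup where they are.

Things in the scene. Friction and masses are not known exactly. Their poses are not given: they have to be found in the camera images.
- oblong_tray: Oblong wooden breakfast tray, fixed to the counter, 240 (x) by 150 (y) mm, with a rim 6 mm wide that rises to 14 mm. Origin: centre of its underside; x runs along its length. Its floor lies 8 mm above the origin and carries two raised dark rings, 5 mm high and 3 mm thick: the larger (inner diameter 76 mm) centred at x = +55 mm, the smaller (inner diameter 58 mm) at x = -55 mm, both at y = 0.
- round_tray: Round wooden breakfast tray, fixed to the counter, 230 mm in diameter, with a rim 5 mm wide that rises to 14 mm. Origin: centre of its underside. Its floor lies 8 mm above the origin and carries two raised dark rings, 5 mm high and 3 mm thick: the larger (inner diameter 82 mm) centred at x = +50 mm, the smaller (inner diameter 60 mm) at x = -50 mm, both at y = 0.
- egg_cup: White egg cup holding a brown egg (one solid piece), loose, 73 mm high, about 130 g. Foot 38 mm in diameter, thin stem, bowl 48 mm in diameter with straight sides from 26 to 46 mm up (grip it there), the egg above. Origin: centre of its underside, z up along its axis. 
- pepper_mill: Turned dark-wood pepper mill, loose, 105 mm high, about 160 g. Foot 52 mm in diameter up to 26 mm, straight waist 42 mm in diameter from 32 to 74 mm up (grip it there), head 50 mm in diameter at 80 mm, small knob on top. Origin: centre of its underside, z up along its axis. 
- mug: Small white coffee mug, open at the top, loose, 60 mm high, straight-sided, 58 mm in diameter, wall 4 mm, about 160 g. A handle sticks out 22 mm from the wall, its lowest point 15 mm up. Origin: centre of its underside, z up along its axis. The handle points along its +y, so grip it from outside across its x.
- small_jar: Small closed jam jar of amber glass with a paper band and a steel lid, loose, 60 mm high, about 110 g. Body and foot 44 mm in diameter, straight up to 36 mm; lid 40 mm in diameter, from 44 mm up to the top (grip it there). Origin: centre of its underside, z up along its axis. 
- big_jar: Big jar of the same kind, 88 mm high, 62 mm in diameter, loose, about 320 g; it stays where it is. Origin: centre of its underside, z up along its axis. 
- sugar_pot: White lidded sugar pot with a knob, 71 mm high, 68 mm in diameter, loose, about 300 g; it stays where it is. Origin: centre of its underside, z up along its axis. 
- empty_egg_cup: White egg cup without an egg, 46 mm high, 48 mm in diameter, loose, about 120 g; it stays where it is. Origin: centre of its underside, z up along its axis. 
There are look-alikes about, which are no part of the job. Leave any turquoise look-alike of the small_jar alone.

How it is judged:
By the outcome, as a careful person would: the job done as asked, in the order asked, and still so for the second after the job is handed in, with the robot touching nothing.
It also fails if it takes over 106 s, if anything falls off the work surface, if the arm or the gripper's body presses on something with over 40 N, if the wrist force passes 120 N, or if a joint passes its speed limit or range.

### The arm

A 6-joint arm with a two-finger parallel gripper is mounted at the origin on the work surface. World frame = base frame: x ahead of the robot, y to its left, z up, the work surface at z = 0. Lengths are in m, angles in rad, forces in N, time in s.
With the tool pointing down it reaches from about 0.35 to 0.85 m from the base axis. Payload 8.1 kg.
Tool frame: the origin (TCP) lies at the very end of the fingers, on their centre line; the grasp point (between the pads) lies 19 mm behind it; z points along the fingers, y is the line along which they close (so a half turn about z gives the same grasp; the last joint's range is limited). The gripper opens to 93 mm and grips with 3 to 60 N. Pads are 15 mm wide; open, the fingers measure 128 mm over their backs; the gripper's body (75 mm by 188 mm) begins 65 mm behind the grasp point.
Start: joints at [1.056, 0.13, 1.488, -0, 1.523, -0.085], TCP at [0.25, 0.545, 0.219] pointing down, gripper open.
Joint ranges: [-2.96, 2.96], [-0.89, 2.26], [0.02, 2.5], [-1.34, 4.48], [0, 2.73], [-2.66, 2.66]. Speed limits (rad/s): [2.39, 2.39, 2.79, 3.14, 3.14, 3.14].

### API

Orientations are given as a rotation vector (axis times angle).
In Python, from plant import robot gives the robot as it stands.
- The arm moves only by the tool play_rows, never from a script. Its argument "deltas" is one flat list of numbers, 5 for each row, row after row: the shift along the tool's x, y, z in mm, then the turn about the tool's z in degrees, then the finger opening in mm, from 0 to 93. A call has 1 to 10 rows; each row shifts and turns the commanded pose from where the row before left it, along the tool's axes as they then stand; what a row does not reach is not made up. A row lasts 1/12 s, in which the tool goes at most 41.7 mm and 7.16 degrees, less where a joint would pass 70% of its speed; a pose out of reach is approached as far as the arm can. A call with a gripper value outside its range is refused whole. The fingers move at their own pace and stop on an object; "newtons" is the grip in N (left out, the last holds). Time passes only in rows, so rows that do not move let the fingers close. It gives the time, the measured TCP pose, the force, the opening and the grip force at its end, in the units of the state.
- robot.read_state(): the state, without advancing time (a new reading comes with each control period).
- robot.read_camera(name): name is "scene" or "top"; returns a dict with "pixels" (400x640x3 uint8, blue, green, red), "mtx" (3x3 intrinsics, pixels), "D" ([k1, k2, p1, p2, k3] as OpenCV has them; the pictures are not rectified), "eye" and "rotation" of the camera in the world. Camera axes: x right, y up, looking along -z (the intrinsics and any distortion apply to the point x, -y, -z); pixel columns grow to the right and rows downward; lengths in m; the calibration is good to about 2 mm. A picture is of the moment at which its call begins. There is no depth.
- robot.close_job(): hands the job in; it is judged then, once.
The state is a dict: "t": time; "q": joint angles; "dq": joint speeds; "joint_torque": joint torques, N m; "tool_pos": TCP position; "orientation": TCP orientation; "force": force on the tool from outside, world axes, zero at the start; "wrist_torque": the same for the moment, N m; "opening": finger opening in m; "gripper_force": force on a finger pad.
Only numpy, scipy, OpenCV 4.12 (cv2) and the standard library are available. Lean on these libraries where they do the work, as an engineer would, in place of code of your own. Each camera call takes 0.05 s, during which the arm holds its last target. There are 200 camera calls.

## Working session

There is one attempt and no reset: what is moved stays moved. The work goes in short steps, Python scripts to look and compute and a tool call to move; the robot and the scene stay as the last step left them, time stands still between calls to the robot, and variables do not carry over. Pictures are saved under pics/ and viewed, at most 14 in all, crops included, and the job is handed in when it is done.

Besides the shell and the picture viewer there is one more tool, called after ">>>" as name(argument=value, ...), one argument or row to a line, values as JSON. play_rows: Moves the arm, as the interface text tells. Its arguments: {"type":"object","properties":{"deltas":{"type":"array"},"newtons":{"type":"number"}},"required":["deltas"]}

```bash
mkdir -p pics; ls; python3 - <<'E'
from plant import robot
import cv2
s=robot.read_state();print(s['t'],s['tool_pos'],s['orientation'],s['opening'])
for n in("scene","top"):
    c=robot.read_camera(n);cv2.imwrite(f"pics/{n}0.png",c["pixels"]);print(c["mtx"],c["D"],c["eye"],c["rotation"])
E
```

```text
pics
0.0 [0.24969206 0.54493856 0.21757572] [-6.69798207e-01 -3.06876934e+00  2.82470373e-03] 0.09330439933630796
[[365.9800244    0.         326.63164096]
 [  0.         365.9800244  196.79350994]
 [  0.           0.           1.        ]] [-0.08197268  0.          0.          0.          0.        ] [1.25960195 0.13345916 0.52502431] [0.69581837 0.85019384 1.60604564]
[[394.30668481   0.         314.99784502]
 [  0.         394.30668481 194.05109788]
 [  0.           0.           1.        ]] [-0.00865725  0.          0.          0.          0.        ] [0.48256623 0.0038888  0.8422407 ] [ 0.04281417 -0.05631612 -1.55959769]
```

View pics/top0.png

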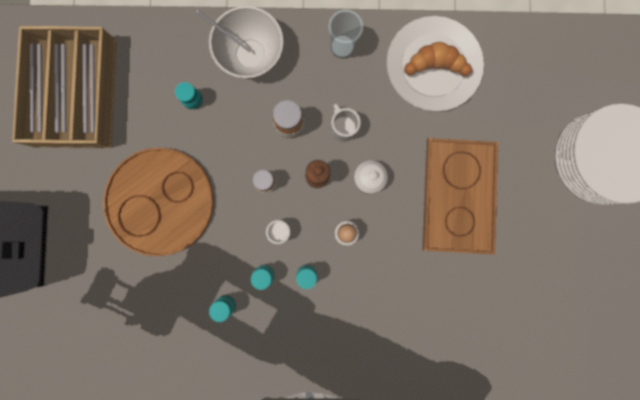

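View pics/scene0.png

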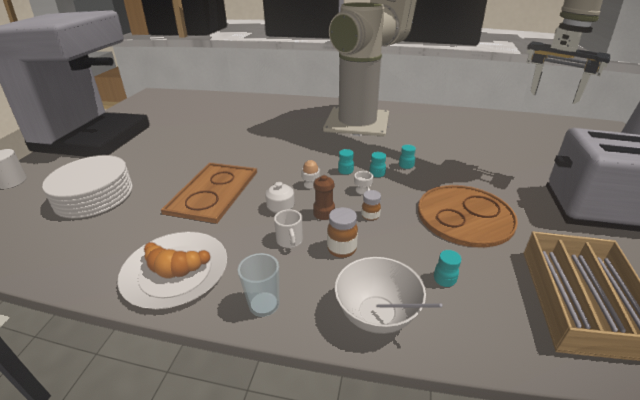

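Top view: round tray (159,201), oblong tray (460,195), mill (317,173), mug (346,122) with its handle up-left, small jar (263,180), egg cup with egg (347,233). The objects to leave are the big jar (288,118), sugar pot (370,177), empty cup (278,232) and the turquoise jars.

```bash
cat > h.py <<'E'
import numpy as np, cv2
from scipy.spatial.transform import Rotation as R
def rays(c,px):
    u=cv2.undistortPoints(np.float64(px).reshape(-1,1,2),c["mtx"],np.array(c["D"])).reshape(-1,2)
    r=np.array(c["rotation"]); M=r if r.shape==(3,3) else R.from_rotvec(r).as_matrix()
    return np.c_[u[:,0],-u[:,1],-np.ones(len(u))]@M.T
def plane(c,px,z):
    d=rays(c,px);e=np.array(c["eye"]);return e+d*((z-e[2])/d[:,2])[:,None]
def proj(c,P):
    r=np.array(c["rotation"]); M=r if r.shape==(3,3) else R.from_rotvec(r).as_matrix()
    p=(np.float64(P).reshape(-1,3)-c["eye"])@M*[1,-1,-1]
    return cv2.projectPoints(p,np.zeros(3),np.zeros(3),c["mtx"],np.array(c["D"]))[0].reshape(-1,2)
def circ(P):
    A=np.c_[2*P[:,:2],np.ones(len(P))];s=np.linalg.lstsq(A,(P[:,:2]**2).sum(1),rcond=None)[0]
    return s[0],s[1],np.sqrt(s[2]+s[0]**2+s[1]**2)
E
python3 - <<'E'
from h import *; from plant import robot
c=robot.read_camera("top");im=c["pixels"];
hsv=cv2.cvtColor(im,cv2.COLOR_BGR2HSV)
cv2.imwrite("pics/crop1.png",cv2.resize(im[95:245,240:400],None,fx=4,fy=4,interpolation=cv2.INTER_NEAREST))
# trays: wood mask
m=((hsv[...,0]<20)&(hsv[...,1]>90)).astype(np.uint8)
for (u,v) in((460,195),(159,201)):
    n,l=cv2.connectedComponents(m); k=l[v,u]
    mm=(l==k).astype(np.uint8); cn=max(cv2.findContours(mm,0,1)[0],key=cv2.contourArea)
    P=plane(c,cn.reshape(-1,2),0.014)
    r=cv2.minAreaRect((P[:,:2]*1000).astype(np.float32));print(r,circ(P),cv2.contourArea(cn))
for (u,v) in [(317,173),(346,122),(263,180),(347,233),(288,118),(370,177),(278,232)]:
    print((u,v),plane(c,[(u,v)],0.05).round(3), hsv[v,u])
print(hsv[140:145,400])
# ring darkness profiles
for u0,u1,v in((440,482,170),(440,482,221),(160,198,187),(118,162,215)):print(v,im[v,u0:u1,2])
E
```

```text
((535.5961303710938, -310.672607421875), (152.23912048339844, 238.73318481445312), 87.31685638427734) (np.float64(0.5355038579765063), np.float64(-0.31079286879485896), np.float64(0.11126379508614134)) 7870.5
((516.720458984375, 326.38995361328125), (224.69654846191406, 230.90426635742188), 0.638516902923584) (np.float64(0.5167445769832718), np.float64(0.326643085310991), np.float64(0.1139331669048337)) 9263.5
(317, 173) [[ 0.575 -0.006  0.05 ]] [ 12 136 107]
(346, 122) [[ 0.681 -0.064  0.05 ]] [ 15  21 198]
(263, 180) [[0.56  0.102 0.05 ]] [170   9 172]
(347, 233) [[ 0.455 -0.068  0.05 ]] [ 14  96 194]
(288, 118) [[0.687 0.054 0.05 ]] [175   9 164]
(370, 177) [[ 0.568 -0.114  0.05 ]] [ 16  18 208]
(278, 232) [[0.456 0.071 0.05 ]] [ 16  18 209]
[[ 14  33 130]
 [ 14  33 131]
 [ 16  33 131]
 [ 15  35 132]
 [ 14  33 132]]
170 [153 147 131 115 118 136 146 146 146 148 151 151 151 149 146 146 147 148
 147 144 145 147 147 148 145 148 150 152 154 154 155 157 160 159 157 156
 156 155 143 121 117 140]
221 [160 159 157 150 137 119 120 138 151 156 156 154 152 150 149 146 142 140
 139 139 139 137 139 140 143 144 146 147 147 146 147 146 135 118 120 142
 156 159 158 157 158 159]
187 [145 132 109  98 118 140 146 148 147 145 142 142 142 141 142 142 141 143
 143 142 142 144 145 146 149 150 150 152 153 153 146 125 105 107 132 152
 157 158]
215 [113  96 125 153 163 163 161 161 160 160 159 158 156 154 153 151 151 151
 151 152 152 151 152 150 150 149 150 151 153 154 153 152 152 152 153 154
 156 158 156 142 118  93  99 126]
```

View pics/crop1.png

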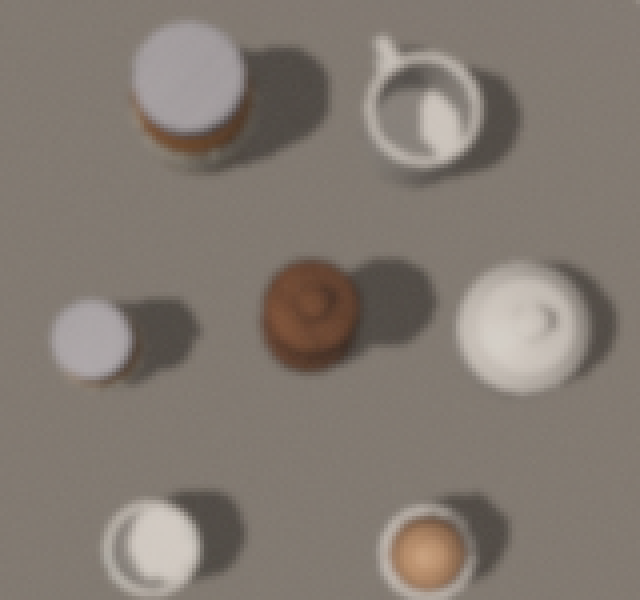

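The crop (scale 4, offset 240,95) confirms which object is which. The mug handle tip is at crop (382,42), so it points up-left of the rim centre (424,110). Next I'll refine the centres to sub-pixel.

```bash
cat >> h.py <<'E'
def refine(c,uv,z,r,dark=False,win=3.,iters=4):
    """circle of radius r at height z near pixel uv: radial edge (or dark line) search"""
    im=cv2.GaussianBlur(c["pixels"],(0,0),.6).astype(np.float32)
    C=plane(c,[uv],z)[0]; a=np.linspace(0,2*np.pi,120,endpoint=False)
    dr=np.linspace(-.007,.007,57)
    for i in range(iters):
        rr=(r+dr)[None,:]; W=np.stack([C[0]+rr*np.cos(a)[:,None],C[1]+rr*np.sin(a)[:,None],z+0*rr+0*a[:,None]],-1)
        q=proj(c,W).astype(np.float32).reshape(len(a),len(dr),2)
        I=cv2.remap(im,q[...,0],q[...,1],cv2.INTER_CUBIC)
        s=-I.sum(-1) if dark else np.linalg.norm(np.gradient(I,axis=1),axis=-1)
        k=s.argmax(1); P=W[np.arange(len(a)),k]; ok=(k>1)&(k<len(dr)-2)
        for _ in range(4):
            x,y,f=circ(P[ok]); e=abs(np.hypot(P[:,0]-x,P[:,1]-y)-f); ok=ok&(e<max(.0012,1.5*np.median(e[ok])))
        C=np.array([x,y,z])
    return x,y,f,ok.sum()
E
python3 - <<'E'
from h import *; from plant import robot
c=robot.read_camera("top");s=robot.read_camera("scene")
for n,uv,z,r,d in [("obL",(462,170),.013,.0395,1),("obS",(460,221),.013,.0305,1),("rL",(139,215),.013,.0425,1),("rS",(178,187),.013,.0315,1),
 ("mill",(317,173),.08,.025,0),("mug",(346,122),.06,.029,0),("jar",(263,180),.06,.02,0),("egg",(347,233),.046,.024,0)]:
    x,y,f,k=refine(c,uv,z,r,d);print(n,*(1000*np.array([x,y,f,r])).round(1),k, proj(s,[x,y,z]).round(0)[0])
for z in(.03,.05):print(plane(c,[(240+382/4,95+42/4)],z))
M=R.from_rotvec(robot.read_state()["orientation"]).as_matrix();print(M.round(3))
E
```

```text
obL 590.1 -313.6 38.8 39.5 120 [203. 198.]
obS 481.2 -308.2 29.8 30.5 120 [223. 176.]
rL 486.4 365.1 42.0 42.5 120 [481. 204.]
rS 547.8 286.5 30.9 31.5 120 [451. 216.]
mill 570.7 -7.7 27.0 25.0 65 [324. 184.]
mug 675.6 -64.4 26.7 29.0 61 [288. 215.]
jar 560.0 102.3 19.5 20.0 113 [373. 194.]
egg 453.5 -69.7 22.1 24.0 65 [310. 169.]
[[ 0.72042431 -0.04388486  0.03      ]]
[[ 0.71456747 -0.04270852  0.05      ]]
[[-0.909  0.417 -0.   ]
 [ 0.417  0.909 -0.001]
 [ 0.    -0.001 -1.   ]]
```

```bash
sed -i 's/win=3.,iters=4/win=.007,iters=4/; s/np.linspace(-.007,.007,57)/np.linspace(-win,win,57)/' h.py
python3 - <<'E'
from h import *; from plant import robot
c=robot.read_camera("top");s=robot.read_camera("scene")
for n,uv,z,r in [("mill",(311,307),.08,.025),("mug",(424,109),.06,.029),("egg",(428,551),.046,.024),("jar",(91,340),.06,.02)]:
    p=(240+uv[0]/4-.4,95+uv[1]/4-.4); P=plane(c,[p],z)[0]
    for w in(.003,.004):
        x,y,f,k=refine(c,p,z,r,win=w);print(n,P.round(4),*(1000*np.array([x,y,f,r])).round(1),k)
    print(proj(s,[[x,y,0],[x,y,z]]).round(0).tolist())
im=s["pixels"];cv2.imwrite("pics/crop2.png",cv2.resize(im[150:260,260:400],None,fx=5,fy=5,interpolation=cv2.INTER_CUBIC))
E
```

```text
mill [ 0.5751 -0.0065  0.08  ] 571.6 -6.7 26.2 25.0 62
mill [ 0.5751 -0.0065  0.08  ] 571.3 -7.0 26.8 25.0 51
[[325.0, 212.0], [325.0, 184.0]]
mug [ 0.6784 -0.0627  0.06  ] 678.6 -62.3 29.7 29.0 102
mug [ 0.6784 -0.0627  0.06  ] 678.4 -62.5 29.6 29.0 81
[[290.0, 238.0], [289.0, 216.0]]
egg [ 0.4564 -0.0671  0.046 ] 455.5 -66.7 24.9 24.0 116
egg [ 0.4564 -0.0671  0.046 ] 455.4 -66.8 24.9 24.0 90
[[311.0, 184.0], [311.0, 169.0]]
jar [0.5598 0.1025 0.06  ] 560.1 102.3 19.4 20.0 109
jar [0.5598 0.1025 0.06  ] 560.1 102.6 19.6 20.0 113
[[371.0, 215.0], [373.0, 194.0]]
```

View pics/crop2.png

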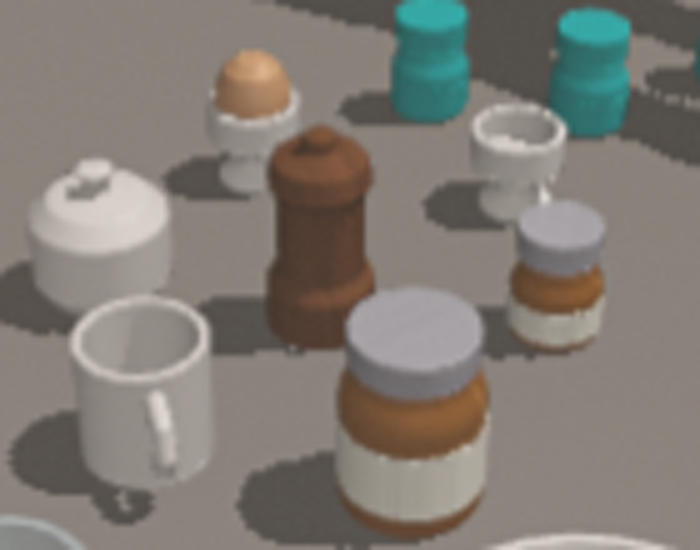

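The crop shows the mill, mug (handle towards the camera, +x), jar and egg cup upright. Their positions agree with the scene reprojections to within about 1 px. Starting with the mill, gripper closing along world y.

>>> play_rows(
  deltas=[0,0,0,-6.15,75,0,0,0,-6.15,75,0,0,0,-6.15,75,0,0,0,-6.15,75,-8,-13,0,0,75,-16,-27,0,0,75,-18,-31,0,0,75,-18,-31,0,0,75,-18,-31,0,0,75,-18,-31,0,0,75],
  newtons=25,
)

```text
t: 1.18
tool_pos: [0.3466, 0.3792, 0.2186]
orientation: [0.005, 3.141, -0.0]
force: [0.8, -0.2, 1.2]
opening: 0.0749
gripper_force: 0.0
```

>>> play_rows(
  deltas=[-20,-34,0,0,75,-20,-34,0,0,75,-20,-34,0,0,75,-20,-34,0,0,75,-20,-34,0,0,75,-20,-34,0,0,75,-20,-34,0,0,75,-20,-34,0,0,75,-16,-27,0,0,75,-8,-13,0,0,75],
)

```text
t: 2.02
tool_pos: [0.5308, 0.0649, 0.2186]
orientation: [0.01, 3.141, -0.002]
force: [-0.5, 0.8, -1.1]
opening: 0.075
gripper_force: 0.0
```

>>> play_rows(
  deltas=[-11,-18,0,0,75,-16,-27,0,0,75,-10,-18,0,0,75,-6,-8,0,0,75,0,0,0,0,75,0,0,0,0,75],
)

```text
t: 2.52
tool_pos: [0.5723, -0.0017, 0.2184]
orientation: [-0.004, -3.141, -0.001]
force: [0.3, 0.1, 0.3]
opening: 0.075
gripper_force: 0.0
```

>>> play_rows(
  deltas=[-1,-5,5,0,75,0,0,20,0,75,0,0,30,0,75,0,0,30,0,75,0,0,30,0,75,0,0,30,0,75,0,0,20,0,75,0,0,12,0,75,0,0,5,0,75,0,0,0,0,75],
)

```text
t: 3.35
tool_pos: [0.5729, -0.0061, 0.0358]
orientation: [0.0, -3.14, -0.0]
force: [-0.1, -0.6, 0.2]
opening: 0.0746
gripper_force: 0.0
```

>>> play_rows(
  deltas=[0,0,0,0,55,0,0,0,0,45,0,0,0,0,38,0,0,0,0,30,0,0,0,0,30,0,0,0,0,30,0,0,0,0,30],
  newtons=25,
)

```text
t: 3.93
tool_pos: [0.5746, -0.007, 0.0377]
orientation: [0.001, 3.14, -0.0]
force: [0.2, -0.7, 6.1]
opening: 0.0473
gripper_force: 25.0
```

>>> play_rows(
  deltas=[0,0,0,0,30,0,0,0,0,30,0,0,0,0,30],
)

```text
t: 4.18
tool_pos: [0.5747, -0.007, 0.0377]
orientation: [0.001, 3.14, -0.001]
force: [-0.1, -0.5, 5.3]
opening: 0.0472
gripper_force: 25.0
```

```bash
python3 - <<'E'
from h import *; from plant import robot
st=robot.read_state();print(st['tool_pos'],st['force'],st['wrist_torque'],st['opening'])
s=robot.read_camera("scene");im=s["pixels"]
cv2.imwrite("pics/a1.png",cv2.resize(im[100:250,250:410],None,fx=4,fy=4,interpolation=cv2.INTER_CUBIC))
E
```

```text
[ 0.57466509 -0.00695325  0.03767569] [-0.13473965 -0.52885394  5.33018062] [-0.10061747 -0.0049749  -0.00047596] 0.047221653239351104
```

View pics/a1.png

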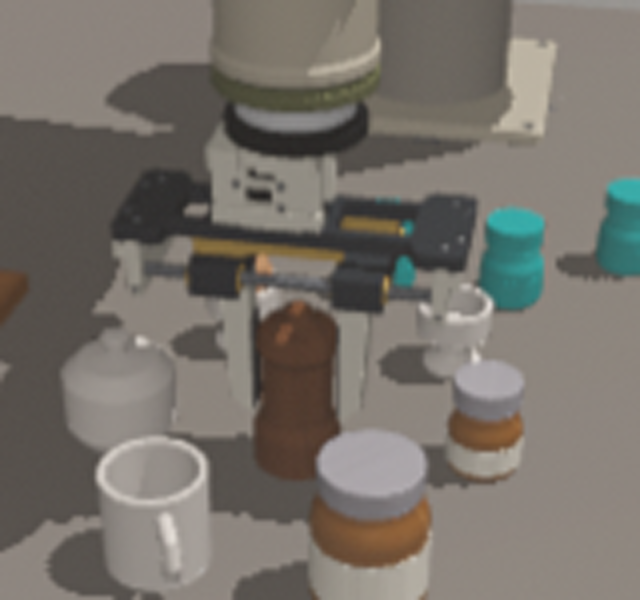

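The fingertips at crop (245,410) and (350,415) sit on the foot shoulder. The upward force and the 47 mm opening agree with that. I'll open, raise 6 mm and grip again.

>>> play_rows(
  deltas=[0,0,0,0,70,0,0,0,0,70,0,0,-3,0,70,0,0,-3,0,60,0,0,0,0,45,0,0,0,0,30,0,0,0,0,30,0,0,0,0,30,0,0,0,0,30,0,0,0,0,30],
)

```text
t: 5.07
tool_pos: [0.5739, -0.0068, 0.0428]
orientation: [0.001, 3.141, -0.0]
force: [0.4, -1.0, 1.1]
opening: 0.0473
gripper_force: 25.0
```

>>> play_rows(
  deltas=[0,0,-3,0,30,0,0,-6,0,30,0,0,-8,0,30,0,0,-8,0,30,0,0,-5,0,30,0,0,0,0,30,0,0,0,0,30],
)

```text
t: 5.65
tool_pos: [0.5743, -0.0067, 0.0735]
orientation: [0.001, 3.14, -0.0]
force: [-0.3, 0.1, -2.0]
opening: 0.0478
gripper_force: 25.0
```

```bash
python3 - <<'E'
from h import *; from plant import robot
s=robot.read_camera("scene");im=s["pixels"]
cv2.imwrite("pics/a2.png",cv2.resize(im[130:240,270:380],None,fx=5,fy=5,interpolation=cv2.INTER_CUBIC))
E
```

```text
(no output)
```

View pics/a2.png

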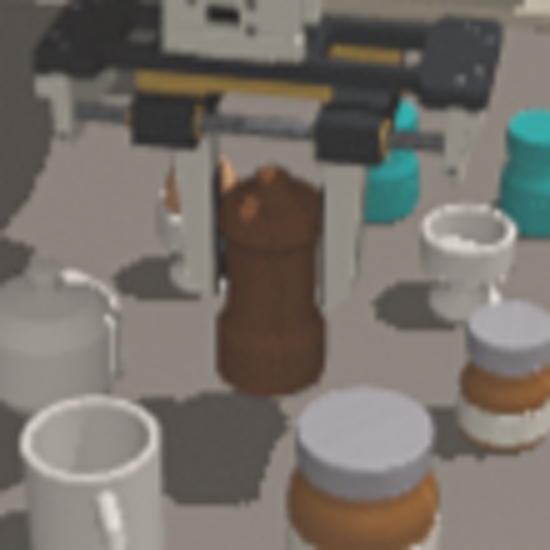

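The mill is lifted 30 mm and hangs upright between the pads; its foot shows at crop (270,380). I'm carrying it to the oblong tray's larger ring.

>>> play_rows(
  deltas=[0,0,-12,0,30,0,0,-20,0,30,0,0,-20,0,30,0,-6,-15,0,30,0,-14,-8,0,30,-1,-22,0,0,30,-2,-25,0,0,30,-2,-25,0,0,30,-2,-25,0,0,30,-2,-25,0,0,30],
)

```text
t: 6.53
tool_pos: [0.5821, -0.1507, 0.1474]
orientation: [-0.001, -3.141, 0.0]
force: [1.5, 0.2, -2.1]
opening: 0.0475
gripper_force: 25.0
```

>>> play_rows(
  deltas=[-2,-25,0,0,30,-2,-25,0,0,30,-2,-25,0,0,30,-1,-25,0,0,30,0,-25,0,0,30,0,-20,0,0,30,0,-13,0,0,30,0,-7,0,0,30,0,0,0,0,30,0,0,0,0,30],
)

```text
t: 7.37
tool_pos: [0.5894, -0.3133, 0.1473]
orientation: [-0.001, -3.141, -0.001]
force: [-0.1, 0.4, -1.8]
opening: 0.0474
gripper_force: 25.0
```

>>> play_rows(
  deltas=[-0.7,0,6,0,30,0,0,16,0,30,0,0,22,0,30,0,0,22,0,30,0,0,14,0,30,0,0,7,0,30,0,0,3,0,30,0,0,2,0,30,0,0,0,0,30,0,0,0,0,30],
)

```text
t: 8.2
tool_pos: [0.5912, -0.3142, 0.0572]
orientation: [0.001, 3.14, -0.002]
force: [-0.5, 1.0, -1.8]
opening: 0.0474
gripper_force: 25.0
```

>>> play_rows(
  deltas=[0,0,1,0,30,0,0,1,0,30,0,0,1,0,30,0,0,0,0,30],
)

```text
t: 8.53
tool_pos: [0.5903, -0.3137, 0.0527]
orientation: [0.001, 3.142, -0.0]
force: [-0.4, 0.5, -1.9]
opening: 0.0478
gripper_force: 25.0
```

>>> play_rows(
  deltas=[0,0,1,0,30,0,0,1,0,30,0,0,0,0,30,0,0,0,0,30],
)

```text
t: 8.87
tool_pos: [0.5904, -0.3138, 0.0508]
orientation: [0.001, 3.141, -0.0]
force: [0.5, 0.2, 0.1]
opening: 0.0472
gripper_force: 25.0
```

>>> play_rows(
  deltas=[0,0,0,0,55,0,0,0,0,70,0,0,0,0,70,0,0,-6,0,70,0,0,-20,0,70,0,0,-30,0,70,0,0,-30,0,70,0,0,-14,0,70,8,14,-5,0,70,15,28,0,0,70],
)

```text
t: 9.7
tool_pos: [0.569, -0.2744, 0.1586]
orientation: [0.004, 3.137, -0.006]
force: [0.2, 0.7, 0.5]
opening: 0.0699
gripper_force: 0.0
```

>>> play_rows(
  deltas=[18,33,0,0,70,18,33,0,0,70,18,33,0,0,70,18,33,0,0,70,16,30,0,0,70,12,22,0,0,70,8,14,0,0,70,4,7,0,0,70,0,0,0,0,70,0,0,0,0,70],
)

```text
t: 10.53
tool_pos: [0.4558, -0.067, 0.1559]
orientation: [-0.0, 3.141, -0.001]
force: [-0.4, -0.3, 0.1]
opening: 0.0699
gripper_force: 0.0
```

```bash
python3 - <<'E'
from h import *; from plant import robot
s=robot.read_camera("scene");im=s["pixels"]
cv2.imwrite("pics/a3.png",cv2.resize(im[120:240,150:350],None,fx=4,fy=4,interpolation=cv2.INTER_CUBIC))
E
```

```text
(no output)
```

View pics/a3.png

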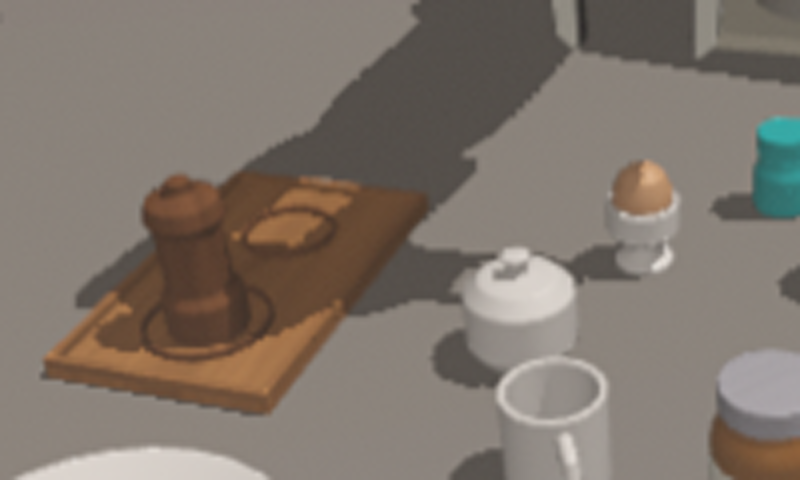

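The mill stands in its ring (crop foot (207,320), ring (208,320)). Its lean is probably perspective; I'll check it numerically. Now descending on the egg cup.

>>> play_rows(
  deltas=[0,0,8,0,70,0,0,20,0,70,0,0,30,0,70,0,0,30,0,70,0,0,24,0,70,0,0,15,0,70,0,0,8,0,70,0,0,3,0,70,0,0,0,0,70,0,0,0,0,70],
)

```text
t: 11.42
tool_pos: [0.4563, -0.0671, 0.0184]
orientation: [0.001, 3.14, -0.001]
force: [0.2, 0.7, 0.2]
opening: 0.0702
gripper_force: 0.0
```

>>> play_rows(
  deltas=[0,0,0,0,60,0,0,0,0,52,0,0,0,0,45,0,0,0,0,38,0,0,0,0,38,0,0,0,0,38,0,0,0,0,38,0,0,0,0,38],
  newtons=20,
)

```text
t: 12.08
tool_pos: [0.456, -0.0669, 0.0183]
orientation: [0.001, 3.14, -0.001]
force: [-0.8, -0.4, 5.7]
opening: 0.0476
gripper_force: 20.0
```

```bash
python3 - <<'E'
from h import *; from plant import robot
s=robot.read_camera("scene")
print(proj(s,[[.5902,-.3137,z] for z in(.008,.08,.113)]).round(1).tolist())
E
```

```text
[[203.0, 200.2], [197.2, 175.4], [194.4, 163.3]]
```

>>> play_rows(
  deltas=[0,0,-3,0,38,0,0,-6,0,38,0,0,-10,0,38,0,0,-15,0,38,0,0,-20,0,38,0,0,-20,0,38,0,0,-15,0,38,0,0,-11,0,38,0,0,0,0,38,0,0,0,0,38],
)

```text
t: 12.97
tool_pos: [0.4558, -0.0667, 0.1181]
orientation: [0.001, 3.14, -0.0]
force: [-0.2, -0.5, -1.3]
opening: 0.0472
gripper_force: 20.0
```

>>> play_rows(
  deltas=[-1,-8,0,0,38,-2,-17,0,0,38,-2.4,-24,0,0,38,-3,-25,0,0,38,-3,-25,0,0,38,-3,-25,0,0,38,-3,-25,0,0,38,-3,-25,0,0,38,-2,-25,0,0,38,-2,-20,0,0,38],
)

```text
t: 13.8
tool_pos: [0.4785, -0.2875, 0.1157]
orientation: [-0.002, -3.139, -0.002]
force: [-0.1, 0.0, -1.6]
opening: 0.0474
gripper_force: 20.0
```

>>> play_rows(
  deltas=[-1,-14,0,0,38,0,-8.5,5,0,38,0,0,15,0,38,0,0,22,0,38,0,0,22,0,38,0,0,14,0,38,0,0,7,0,38,0,0,2,0,38,0,0,0,0,38,0,0,0,0,38],
)

```text
t: 14.63
tool_pos: [0.4813, -0.3084, 0.0315]
orientation: [0.0, 3.141, -0.001]
force: [0.7, -0.0, -1.2]
opening: 0.0473
gripper_force: 20.0
```

Contact is expected at TCP z ≈ 0.0263. Next I'll lower gently.

>>> play_rows(
  deltas=[0,0,2,0,38,0,0,1.5,0,38,0,0,1,0,38,0,0,0.5,0,38,0,0,0,0,38,0,0,0,0,38],
)

```text
t: 15.13
tool_pos: [0.4811, -0.3085, 0.0264]
orientation: [0.001, 3.141, -0.001]
force: [-1.7, 1.3, 5.3]
opening: 0.0474
gripper_force: 20.0
```

>>> play_rows(
  deltas=[0,0,0,0,55,0,0,0,0,68,0,0,0,0,68,0,0,-8,0,68,0,0,-20,0,68,0,0,-32,0,70,0,0,-35,0,75,0,0,-25,0,75,0,0,-8,0,75,-7,9,0,0,75],
)

```text
t: 15.97
tool_pos: [0.4888, -0.3014, 0.1574]
orientation: [0.003, 3.137, -0.007]
force: [0.0, -0.1, 0.0]
opening: 0.0745
gripper_force: 0.0
```

>>> play_rows(
  deltas=[-15,18,0,0,75,-22,27,0,0,75,-24,30,0,0,75,-24,30,0,0,75,-24,30,0,0,75,-24,30,0,0,75,-22,28,0,0,75,-18,22,0,0,75,-12,15,0,0,75,-5,7,0,0,75],
)

```text
t: 16.8
tool_pos: [0.6779, -0.0583, 0.1506]
orientation: [0.004, -3.138, -0.002]
force: [0.8, -0.5, -1.0]
opening: 0.0749
gripper_force: 0.0
```

>>> play_rows(
  deltas=[0,0,0,-6.5,75,0,0,0,-6.5,75,0,0,0,-6.5,75,0,0,0,-6.5,75,0,0,0,0,75,0,0,0,0,75],
)

```text
t: 17.3
tool_pos: [0.6769, -0.0623, 0.1522]
orientation: [0.699, -3.061, -0.001]
force: [0.6, -0.8, 0.5]
opening: 0.0749
gripper_force: 0.0
```

```bash
python3 - <<'E'
from h import *; from plant import robot
st=robot.read_state();M=R.from_rotvec(st["orientation"]).as_matrix();p=st["tool_pos"]
print(p,np.degrees(np.arctan2(M[1,1],M[0,1])),(M.T@(np.array([.6785,-.0624,.021])-p)*1000).round(1))
s=robot.read_camera("scene");im=s["pixels"]
cv2.imwrite("pics/a4.png",cv2.resize(im[120:260,150:350],None,fx=4,fy=4,interpolation=cv2.INTER_CUBIC))
E
```

```text
[ 0.67689918 -0.06232433  0.15215108] 115.74343686066983 [ -1.6  -0.9 131.1]
```

View pics/a4.png

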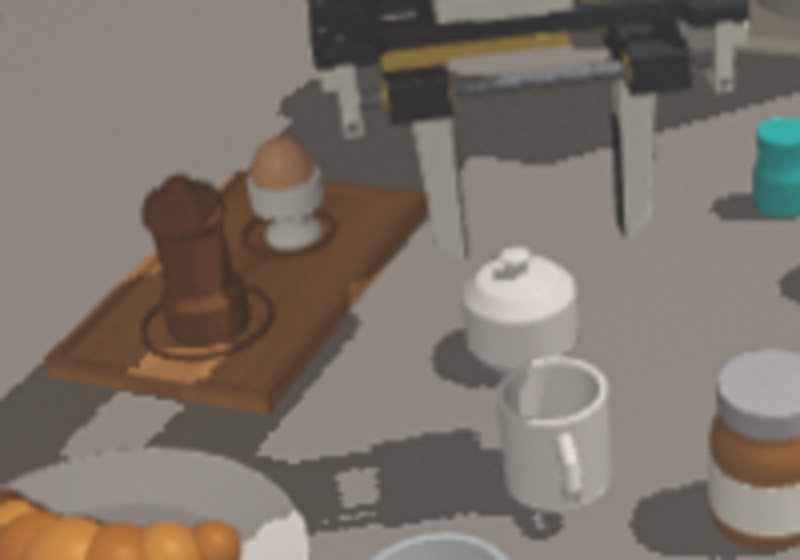

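Both items stand in their rings on the oblong tray: mill foot at crop (207,320), egg cup foot at (293,235). The gripper is above the mug with its closing axis across the handle line, so I'm descending.

>>> play_rows(
  deltas=[-1.6,-1,6,0,78,0,0,18,0,78,0,0,28,0,78,0,0,28,0,78,0,0,24,0,78,0,0,15,0,78,0,0,8,0,78,0,0,3,0,78,0,0,0,0,78,0,0,0,0,78],
)

```text
t: 18.18
tool_pos: [0.6809, -0.0626, 0.0253]
orientation: [-0.705, 3.059, -0.001]
force: [-0.8, 0.1, 1.0]
opening: 0.0778
gripper_force: 0.0
```

>>> play_rows(
  deltas=[0,0,0,0,68,0,0,0,0,60,0,0,0,0,52,0,0,0,0,48,0,0,0,0,48,0,0,0,0,48,0,0,0,0,48,0,0,0,0,48],
  newtons=25,
)

```text
t: 18.85
tool_pos: [0.6803, -0.0625, 0.0245]
orientation: [-0.706, 3.06, -0.001]
force: [-0.5, 0.2, 5.1]
opening: 0.056
gripper_force: 24.9
```

>>> play_rows(
  deltas=[0,0,-3,0,48,0,0,-6,0,48,0,0,-10,0,48,0,0,-15,0,48,0,0,-20,0,48,0,0,-20,0,48,0,0,-16,0,48,0,0,-10,0,48,0,0,0,0,48,0,0,0,0,48],
)

```text
t: 19.68
tool_pos: [0.6803, -0.0625, 0.1247]
orientation: [-0.706, 3.06, -0.001]
force: [-0.1, -0.1, -1.4]
opening: 0.0565
gripper_force: 24.9
```

```bash
python3 - <<'E'
from h import *; from plant import robot
st=robot.read_state();print(st['tool_pos'],st['force'],st['wrist_torque'],st['opening'])
M=R.from_rotvec(st["orientation"]).as_matrix();p=st["tool_pos"]
s=robot.read_camera("scene");im=s["pixels"]
print([(270-150,0)], proj(s,[[p[0],p[1],p[2]-.0245],[p[0],p[1],p[2]+.0355]]).round(1).tolist())
cv2.imwrite("pics/a5.png",cv2.resize(im[130:250,220:360],None,fx=5,fy=5,interpolation=cv2.INTER_CUBIC))
print((M.T@(np.array([.4864,.3651,.0325])-p)*1000).round(1))
E
```

```text
[ 0.68026817 -0.06253987  0.12474502] [-0.07039035 -0.10123534 -1.37735294] [0.0504661  0.00497413 0.00831558] 0.056462598526727095
[(120, 0)] [[287.1, 201.1], [285.2, 175.7]]
[-12.9 469.5  91.8]
```

View pics/a5.png

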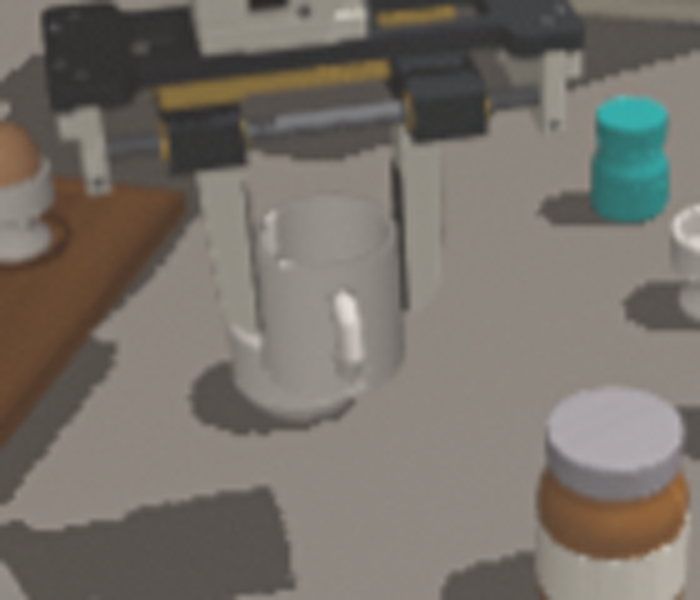

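The mug is held level; its base is at crop (335,385), with the sugar pot behind it and clear. Carrying it to the round tray.

>>> play_rows(
  deltas=[0,8,0,0,48,-0.5,16,0,0,48,-0.7,24,0,0,48,-0.8,30,0,0,48,-0.8,30,0,0,48,-0.8,30,0,0,48,-0.8,30,0,0,48,-0.8,30,0,0,48,-0.8,30,0,0,48,-0.8,30,0,0,48],
)

```text
t: 20.57
tool_pos: [0.5703, 0.1747, 0.1225]
orientation: [0.707, -3.059, -0.001]
force: [0.3, 0.4, -1.4]
opening: 0.0565
gripper_force: 24.9
```

>>> play_rows(
  deltas=[-0.9,30,0,0,48,-0.8,30,0,0,48,-0.8,30,0,0,48,-0.8,30,0,0,48,-0.8,30,0,0,48,-0.7,25,0,0,48,-0.5,18,0,0,48,-0.3,11,0,0,48,-0.2,5,0,0,48,0,0,0,0,48],
)

```text
t: 21.4
tool_pos: [0.4852, 0.3636, 0.123]
orientation: [0.708, -3.06, 0.0]
force: [0.5, 1.1, -2.0]
opening: 0.0564
gripper_force: 24.9
```

```bash
python3 - <<'E'
from h import *; from plant import robot
st=robot.read_state();p=st["tool_pos"];print(p,st['force'],st['opening'])
M=R.from_rotvec(st["orientation"]).as_matrix();print((M.T@(np.array([.4864,.3651,.0325])-p)*1000).round(1))
E
```

```text
[0.48523849 0.36360489 0.12298778] [ 0.46519511  1.08948422 -2.02719835] 0.056441240181960166
[-1.8  0.8 90.5]
```

>>> play_rows(
  deltas=[-2.5,0,6,0,48,0,0,16,0,48,0,0,22,0,48,0,0,20,0,48,0,0,13,0,48,0,0,6,0,48,0,0,3,0,48,0,0,0,0,48,0,0,0,0,48],
)

```text
t: 22.15
tool_pos: [0.4896, 0.3642, 0.0387]
orientation: [-0.705, 3.06, 0.001]
force: [-0.2, -0.1, -1.2]
opening: 0.0563
gripper_force: 24.9
```

>>> play_rows(
  deltas=[0,0,1,0,48,0,0,1,0,48,0,0,0,0,48,0,0,0,0,48],
)

```text
t: 22.48
tool_pos: [0.4889, 0.3642, 0.0361]
orientation: [-0.706, 3.061, 0.0]
force: [0.6, -0.2, -0.8]
opening: 0.0565
gripper_force: 24.9
```

>>> play_rows(
  deltas=[0,0,1,0,48,0,0,1,0,48,0,0,1,0,48,0,0,0,0,48,0,0,0,0,48],
)

```text
t: 22.9
tool_pos: [0.4887, 0.364, 0.0325]
orientation: [0.706, -3.061, 0.0]
force: [-0.6, 0.4, -0.6]
opening: 0.0565
gripper_force: 24.9
```

>>> play_rows(
  deltas=[0,0,0.7,0,48,0,0,0,0,48,0,0,0,0,48],
)

```text
t: 23.15
tool_pos: [0.4887, 0.364, 0.0325]
orientation: [0.706, -3.061, 0.0]
force: [-2.9, -1.7, 6.4]
opening: 0.0565
gripper_force: 24.9
```

>>> play_rows(
  deltas=[0,0,0,0,62,0,0,0,0,76,0,0,0,0,76,0,0,-8,0,76,0,0,-22,0,76,0,0,-34,0,70,0,0,-34,0,65,0,0,-20,0,65,0,0,-7,0,65,0,0,0,6.5,65],
)

```text
t: 23.98
tool_pos: [0.4903, 0.365, 0.1605]
orientation: [-0.534, 3.091, 0.003]
force: [-0.4, -0.1, -0.3]
opening: 0.0649
gripper_force: 0.0
```

>>> play_rows(
  deltas=[0,0,0,6.5,65,0,0,0,6.5,65,0,0,0,6.5,65,-4,-15,0,0,65,-9,-30,0,0,65,-11,-36,0,0,65,-11,-36,0,0,65,-11,-36,0,0,65,-11,-36,0,0,65,-9,-30,0,0,65],
)

```text
t: 24.82
tool_pos: [0.5546, 0.1417, 0.1562]
orientation: [0.003, -3.141, 0.001]
force: [0.5, 1.0, 0.2]
opening: 0.065
gripper_force: 0.0
```

>>> play_rows(
  deltas=[-4,-25,0,0,65,-2,-12,0,0,65,0,-5,0,0,65,0,0,0,0,65,0,0,0,0,65],
)

```text
t: 25.23
tool_pos: [0.5602, 0.1037, 0.1567]
orientation: [0.001, -3.141, -0.001]
force: [0.0, -0.4, 0.5]
opening: 0.0652
gripper_force: 0.0
```

```bash
python3 - <<'E'
from h import *; from plant import robot
st=robot.read_state();p=st["tool_pos"];print(p)
M=R.from_rotvec(st["orientation"]).as_matrix();print(np.degrees(np.arctan2(M[1,1],M[0,1])),(M.T@(np.array([.5601,.1024,.032])-p)*1000).round(1))
c=robot.read_camera("top")
cv2.imwrite("pics/t2.png",cv2.resize(c["pixels"][140:270,90:290],None,fx=4,fy=4,interpolation=cv2.INTER_CUBIC))
E
```

```text
[0.56022333 0.10370692 0.15666965]
90.02456176809712 [ 1.000e-01 -1.400e+00  1.247e+02]
```

View pics/t2.png

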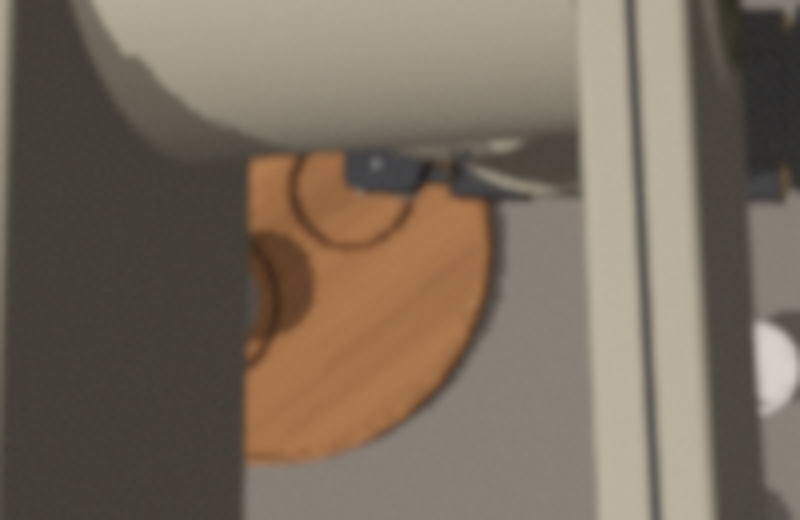

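The arm hides most of the view; only the mug's shadow at crop (290,290) and the empty smaller ring at (352,190) show. Continuing with the jar, gripping the lid with the fingertips above the body.

>>> play_rows(
  deltas=[0,-1.4,6,0,65,0,0,18,0,65,0,0,26,0,65,0,0,26,0,65,0,0,20,0,65,0,0,11,0,65,0,0,5,0,65,0,0,2,0,65,0,0,0,0,65,0,0,0,0,65],
)

```text
t: 26.12
tool_pos: [0.5617, 0.1019, 0.0444]
orientation: [0.0, 3.139, 0.0]
force: [1.0, 0.1, 1.0]
opening: 0.0649
gripper_force: 0.0
```

>>> play_rows(
  deltas=[0,0,0,0,55,0,0,0,0,45,0,0,0,0,38,0,0,0,0,30,0,0,0,0,30,0,0,0,0,30,0,0,0,0,30,0,0,0,0,30],
  newtons=20,
)

```text
t: 26.78
tool_pos: [0.5609, 0.1015, 0.0433]
orientation: [0.001, 3.141, -0.0]
force: [-0.4, -0.6, 4.4]
opening: 0.0396
gripper_force: 20.0
```

>>> play_rows(
  deltas=[0,0,-3,0,30,0,0,-6,0,30,0,0,-12,0,30,0,0,-18,0,30,0,0,-20,0,30,0,0,-14,0,30,0,0,-7,0,30,1,8,0,0,30,1,16,0,0,30,2,23,0,0,30],
)

```text
t: 27.62
tool_pos: [0.5563, 0.1482, 0.1223]
orientation: [-0.004, -3.141, 0.001]
force: [0.4, -0.6, -2.3]
opening: 0.0396
gripper_force: 20.0
```

>>> play_rows(
  deltas=[2,25,0,0,30,2,25,0,0,30,2,25,0,0,30,2,25,0,0,30,1,19,0,0,30,0,12,0,0,30,0,7,0,0,30,0,0,0,0,30,0,0,0,0,30,0,0,0,0,30],
)

```text
t: 28.45
tool_pos: [0.5478, 0.2855, 0.1227]
orientation: [-0.002, -3.141, 0.001]
force: [-0.5, 0.6, -1.5]
opening: 0.0396
gripper_force: 20.0
```

>>> play_rows(
  deltas=[0,1,6,0,30,0,0,14,0,30,0,0,18,0,30,0,0,14,0,30,0,0,8,0,30,0,0,5,0,30,0,0,3,0,30,0,0,0,0,30,0,0,0,0,30],
)

```text
t: 29.2
tool_pos: [0.5481, 0.2877, 0.0555]
orientation: [0.001, 3.141, 0.0]
force: [-0.1, 0.3, -1.1]
opening: 0.0393
gripper_force: 20.0
```

>>> play_rows(
  deltas=[0,0,1,0,30,0,0,1,0,30,0,0,0.5,0,30,0,0,0,0,30,0,0,0,0,30],
)

```text
t: 29.62
tool_pos: [0.5477, 0.2876, 0.0526]
orientation: [0.001, 3.141, 0.0]
force: [0.4, 0.3, -0.7]
opening: 0.0399
gripper_force: 20.0
```

>>> play_rows(
  deltas=[0,0,1,0,30,0,0,0.7,0,30,0,0,0,0,30,0,0,0,0,30],
)

```text
t: 29.95
tool_pos: [0.548, 0.2876, 0.0513]
orientation: [0.001, 3.141, 0.0]
force: [-1.2, -0.9, 5.3]
opening: 0.0396
gripper_force: 20.0
```

>>> play_rows(
  deltas=[0,0,0,0,50,0,0,0,0,62,0,0,0,0,62,0,0,-8,0,62,0,0,-22,0,62,0,0,-34,0,62,0,0,-34,0,62,0,0,-20,0,62,6,-7,-8,0,62,14,-15,0,0,62],
)

```text
t: 30.78
tool_pos: [0.5302, 0.2671, 0.1813]
orientation: [-0.001, 3.135, 0.005]
force: [1.5, -0.5, -0.5]
opening: 0.0623
gripper_force: 0.0
```

>>> play_rows(
  deltas=[20,-22,0,0,62,22,-24,0,0,62,22,-24,0,0,62,22,-24,0,0,62,22,-24,0,0,62,22,-24,0,0,62,16,-18,0,0,62,8,-9,0,0,62,0,0,0,0,62,0,0,0,0,62],
)

```text
t: 31.62
tool_pos: [0.374, 0.0966, 0.1775]
orientation: [0.003, 3.14, 0.001]
force: [0.5, -0.2, 0.9]
opening: 0.0619
gripper_force: 0.0
```

```bash
python3 - <<'E'
from h import *; from plant import robot
c=robot.read_camera("top");s=robot.read_camera("scene")
cv2.imwrite("pics/f1.png",c["pixels"]);cv2.imwrite("pics/f2.png",cv2.resize(s["pixels"][120:260,160:560],None,fx=2,fy=2,interpolation=cv2.INTER_CUBIC))
E
```

```text
(no output)
```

View pics/f1.png

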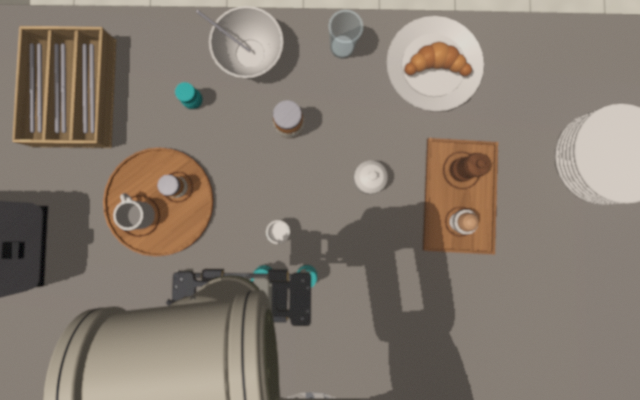

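View pics/f2.png

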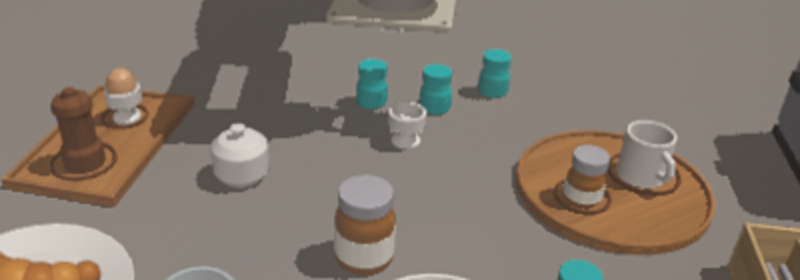

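All four stand upright in their rings: top view mill (470,167), egg cup (464,222), mug (132,214), jar (175,187). The objects to leave look undisturbed. A quick numeric check before handing in.

```bash
python3 - <<'E'
from h import *; from plant import robot
c=robot.read_camera("top")
for n,z,r,ring,sl in [("mill",.088,.025,(.5901,-.3136),12),("egg",.054,.024,(.4812,-.3082),10),("mug",.068,.029,(.4864,.3651),12),("jar",.068,.02,(.5478,.2865),8)]:
    uv=proj(c,[*ring,z])[0]; x,y,f,k=refine(c,uv,z,r,win=.004)
    print(n,uv.round(0),(1000*np.array([x-ring[0],y-ring[1],f-r])).round(1),k,"slack",sl)
E
```

```text
mill [476. 165.] [ 2.2 -4.8 -1.2] 65 slack 12
egg [467. 221.] [-0.9  1.9  0.8] 76 slack 10
mug [127. 215.] [-1.  -4.6 -1.7] 62 slack 12
jar [168. 184.] [-0.8  2.  -0. ] 105 slack 8
```

```bash
python3 -c "
from plant import robot
print(robot.close_job())"
```

```text
the job is handed in; nothing more can be done
None
```

Both trays are made up and the job is handed in: by the final camera check all four pieces stand upright within their rings, and the big jar, sugar pot and empty egg cup look unmoved.

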